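# Lay glass blanks on the bare domed formers

### The job

Load the oven carrier: two of its four domed formers are still bare. Take blanks from the sloping draining rack and lay one on top of each bare former, centred so that it balances there level on its own; set it down gently: the glass chips if it is pressed hard or let fall. Leave the blanks that already lie on formers, the blank left over in the rack and the other things on the bench as they are.

Things in the scene. Friction and masses are not known exactly. Their poses are not given: they have to be found in the camera images.
- carrier: fixed square oven carrier, a pale refractory plate 258 x 258 mm banded with steel; origin at the centre of its underside, on the bench, its top face 22 mm above. The four formers stand on it in a square, at x = +-60 and y = +-60 mm of its own axes.
- former_1: one of four white ceramic formers, fixed on the carrier, in any order: a round foot 104 mm across, 12 mm high, with a dome of 50 mm ball radius. Origin: centre of its underside, z its axis (up). Refaced often, none equally high: the dome's top is 38 to 48 mm above the origin, to be found by touch. Two of the four are bare, two carry a blank.
- former_2: one of four white ceramic formers, fixed on the carrier, in any order: a round foot 104 mm across, 12 mm high, with a dome of 50 mm ball radius. Origin: centre of its underside, z its axis (up). Refaced often, none equally high: the dome's top is 38 to 48 mm above the origin, to be found by touch. Two of the four are bare, two carry a blank.
- former_3: one of four white ceramic formers, fixed on the carrier, in any order: a round foot 104 mm across, 12 mm high, with a dome of 50 mm ball radius. Origin: centre of its underside, z its axis (up). Refaced often, none equally high: the dome's top is 38 to 48 mm above the origin, to be found by touch. Two of the four are bare, two carry a blank.
- former_4: one of four white ceramic formers, fixed on the carrier, in any order: a round foot 104 mm across, 12 mm high, with a dome of 50 mm ball radius. Origin: centre of its underside, z its axis (up). Refaced often, none equally high: the dome's top is 38 to 48 mm above the origin, to be found by touch. Two of the four are bare, two carry a blank.
- blank_1: flat dark green sun-glass disc, 65 mm across, 10 mm thick, 65 to 110 g; origin at the centre of its underside, z its axis (up through the disc). At the start it lies balanced on a former: leave it. Fragile: chips if pressed on a former with over 20 N or let fall more than about 3 mm.
- blank_2: flat dark green sun-glass disc, 65 mm across, 10 mm thick, 65 to 110 g; origin at the centre of its underside, z its axis (up through the disc). At the start it lies balanced on a former: leave it. Fragile: chips if pressed on a former with over 20 N or let fall more than about 3 mm.
- blank_3: flat dark green sun-glass disc, 65 mm across, 10 mm thick, 65 to 110 g; origin at the centre of its underside, z its axis (up through the disc). At the start it lies in a berth of the rack, sloping at 35 degrees. Fragile: chips if pressed on a former with over 20 N or let fall more than about 3 mm.
- blank_4: flat dark green sun-glass disc, 65 mm across, 10 mm thick, 65 to 110 g; origin at the centre of its underside, z its axis (up through the disc). At the start it lies in a berth of the rack, sloping at 35 degrees. Fragile: chips if pressed on a former with over 20 N or let fall more than about 3 mm.
- blank_5: flat dark green sun-glass disc, 65 mm across, 10 mm thick, 65 to 110 g; origin at the centre of its underside, z its axis (up through the disc). At the start it lies in a berth of the rack, sloping at 35 degrees. Fragile: chips if pressed on a former with over 20 N or let fall more than about 3 mm.
- rack: fixed steel draining rack, 340 mm wide (y), 140 mm deep; origin at the centre of its underside. Its wires rise at 35 degrees towards its +x and carry three blanks 108 mm apart in y (undersides centred at x 0, z 62 mm). Under each blank two wires, at its lower rim two pegs 14 mm proud, all 16 mm either side of its middle; its y flanks are free for fingers, 20 mm deep.
- bottle: white plastic bottle, 68 mm across, 190 mm high, origin at the centre of its base; bystander.
- jar: amber glass jar, 76 mm across, 85 mm high, origin at the centre of its base; bystander.
- case: black spectacle case, 70 x 165 x 50 mm, origin at the centre of its underside; bystander.
Not all that is in view belongs to the job. What is shaped like the blank_5 but orange is not meant. What is shaped like the blank_4 but yellow is not meant.

How it is judged (in metres and radians):
At the end, for the whole second after the job is handed in: Each former carries one blank, centred within 7 mm, level within 8 degrees, on the dome, still (under 0.03 m/s) and released: the first two as they lay, two spares on the formers that were bare; the third spare within 12 mm of where it lay in the rack (horizontal distance between blank_1 and former_1 below 0.007 m and angle between each of blank_1, blank_2's own z axis and vertical below 0.14 rad and contact force between blank_1 and former_1 above 0.2 N and linear speed of each of blank_1, blank_2 below 0.03 m/s and contact force between each of blank_1, blank_2 and the fingers below 0.05 N and horizontal distance between blank_2 and former_2 below 0.007 m and contact force between blank_2 and former_2 above 0.2 N and ((horizontal distance between blank_3 and former_3 below 0.007 m and angle between each of blank_3, blank_4's own z axis and vertical below 0.14 rad and contact force between blank_3 and former_3 above 0.2 N and linear speed of each of blank_3, blank_4 below 0.03 m/s and contact force between each of blank_3, blank_4 and the fingers below 0.05 N and horizontal distance between blank_4 and former_4 below 0.007 m and contact force between blank_4 and former_4 above 0.2 N and distance of blank_5 from where it was at the start of the episode below 0.012 m) or (horizontal distance between blank_3 and former_3 below 0.007 m and angle between each of blank_3, blank_5's own z axis and vertical below 0.14 rad and contact force between blank_3 and former_3 above 0.2 N and linear speed of each of blank_3, blank_5 below 0.03 m/s and contact force between each of blank_3, blank_5 and the fingers below 0.05 N and horizontal distance between blank_5 and former_4 below 0.007 m and contact force between blank_5 and former_4 above 0.2 N and distance of blank_4 from where it was at the start of the episode below 0.012 m) or (horizontal distance between blank_4 and former_3 below 0.007 m and angle between each of blank_4, blank_3's own z axis and vertical below 0.14 rad and contact force between blank_4 and former_3 above 0.2 N and linear speed of each of blank_4, blank_3 below 0.03 m/s and contact force between each of blank_4, blank_3 and the fingers below 0.05 N and horizontal distance between blank_3 and former_4 below 0.007 m and contact force between blank_3 and former_4 above 0.2 N and distance of blank_5 from where it was at the start of the episode below 0.012 m) or (horizontal distance between blank_4 and former_3 below 0.007 m and angle between each of blank_4, blank_5's own z axis and vertical below 0.14 rad and contact force between blank_4 and former_3 above 0.2 N and linear speed of each of blank_4, blank_5 below 0.03 m/s and contact force between each of blank_4, blank_5 and the fingers below 0.05 N and horizontal distance between blank_5 and former_4 below 0.007 m and contact force between blank_5 and former_4 above 0.2 N and distance of blank_3 from where it was at the start of the episode below 0.012 m) or (horizontal distance between blank_5 and former_3 below 0.007 m and angle between each of blank_5, blank_3's own z axis and vertical below 0.14 rad and contact force between blank_5 and former_3 above 0.2 N and linear speed of each of blank_5, blank_3 below 0.03 m/s and contact force between each of blank_5, blank_3 and the fingers below 0.05 N and horizontal distance between blank_3 and former_4 below 0.007 m and contact force between blank_3 and former_4 above 0.2 N and distance of blank_4 from where it was at the start of the episode below 0.012 m) or (horizontal distance between blank_5 and former_3 below 0.007 m and angle between each of blank_5, blank_4's own z axis and vertical below 0.14 rad and contact force between blank_5 and former_3 above 0.2 N and linear speed of each of blank_5, blank_4 below 0.03 m/s and contact force between each of blank_5, blank_4 and the fingers below 0.05 N and horizontal distance between blank_4 and former_4 below 0.007 m and contact force between blank_4 and former_4 above 0.2 N and distance of blank_3 from where it was at the start of the episode below 0.012 m))); the robot touches nothing.
It fails at once if a blank is pressed on a former with more than 20 N (contact force between any of blank_1, blank_2, blank_3, blank_4, blank_5 and former_1 above 20 N or contact force between any of blank_1, blank_2, blank_3, blank_4, blank_5 and former_2 above 20 N or contact force between any of blank_1, blank_2, blank_3, blank_4, blank_5 and former_3 above 20 N or contact force between any of blank_1, blank_2, blank_3, blank_4, blank_5 and former_4 above 20 N).
It fails at once if a blank is let fall: it moves faster than 0.25 m/s (a drop of about 3 mm) while the fingers do not hold it ((contact force between blank_1 and the fingers below 0.05 N and linear speed of blank_1 above 0.25 m/s) or (contact force between blank_2 and the fingers below 0.05 N and linear speed of blank_2 above 0.25 m/s) or (contact force between blank_3 and the fingers below 0.05 N and linear speed of blank_3 above 0.25 m/s) or (contact force between blank_4 and the fingers below 0.05 N and linear speed of blank_4 above 0.25 m/s) or (contact force between blank_5 and the fingers below 0.05 N and linear speed of blank_5 above 0.25 m/s)).
It fails at once if a blank that was already on a former is shifted by more than 10 mm (distance of any of blank_1, blank_2 from where it was at the start of the episode above 0.01 m).
It fails at once if the bottle, jar or spectacle case is shifted by more than 20 mm (distance of any of bottle, jar, case from where it was at the start of the episode above 0.02 m).
It also fails if it takes over 72 s, if anything falls off the work surface, if the arm or the gripper's body presses on something with over 40 N, if the wrist force passes 120 N, or if a joint passes its speed limit or range.

### The arm

A 6-joint arm with a two-finger parallel gripper is mounted at the origin on the work surface. World frame = base frame: x ahead of the robot, y to its left, z up, the work surface at z = 0. Lengths are in mm, angles in rad, forces in N, time in s.
With the tool pointing down it reaches from about 400 to 825 mm from the base axis. Payload 7 kg.
Tool frame: the origin (TCP) lies at the very end of the fingers, on their centre line; the grasp point (between the pads) lies 19 mm behind it; z points along the fingers, y is the line along which they close (so a half turn about z gives the same grasp; the last joint's range is limited). The gripper opens to 88 mm and grips with 3 to 60 N. Pads are 19 mm wide; open, the fingers measure 130 mm over their backs; the gripper's body (78 mm by 193 mm) begins 47 mm behind the grasp point.
Start: joints at [1.543, 0.359, 0.012, 0, -1.224, -0.288], TCP at [209.648, 641.594, 226.561] pointing down, gripper open.
Joint ranges: [-3.07, 3.07], [-1.43, 2.12], [-1.02, 1.25], [-3.03, 1.67], [-3.05, -0], [-3.03, 3.03]. Speed limits (rad/s): [2.39, 2.39, 3.01, 3.14, 3.14, 3.14].

### API

Orientations are given as a unit quaternion [x, y, z, w].
In Python, from plant import bot gives the robot as it stands. Calls block until the motion is done:
- bot.move_ptp(position, orientation): joint-space move of the TCP to a pose.
- bot.line_to(position, velocity=150, ori=None): straight line of the TCP; ori=None keeps the orientation; velocity is the mean speed in mm/s.
- bot.move_joints(angles): joint-space move.
- bot.move_gripper(opening, force=None): finger opening in mm; force is the grip in N (None keeps the last); returns when the fingers have stopped.
- bot.pause(seconds).
- bot.solve_ik(position, orientation): joint angles nearest the present ones, or None.
- bot.read_state(): the state.
- bot.camera(name): name is "scene" or "top" or "wrist"; returns the picture (400x640x3 uint8, red, green, blue); there is no depth.
- bot.get_calibration(name): a dict with "fx", "fy", "cx", "cy" (pixels), "view" (4x4, takes a point from world to camera coordinates); the wrist camera has in their place "T_tool_cam" (4x4, takes a point from camera to tool coordinates, whose origin is the TCP and whose axes are the flange's). Camera axes: x right, y up, looking along -z (the intrinsics and any distortion apply to the point x, -y, -z); pixel columns grow to the right and rows downward; lengths in mm; the calibration is good to about 2 mm. A picture is of the moment at which its call begins: read the wrist's pose just before it. get_calibration takes no time and is no camera call.
A pose or a line that the arm cannot do raises bot.Unreachable and nothing moves.
- bot.close_job(): hands the job in; it is judged then, once.
The state is a dict: "t": time; "joint_pos": joint angles; "qvel": joint speeds; "tau": joint torques, N m; "tcp_pos": TCP position; "eef_rot": TCP orientation; "contact_force": force on the tool from outside, world axes, zero at the start; "moment": the same for the moment, N m; "width": finger opening in mm; "finger_force": force on a finger pad.
Only numpy, scipy, OpenCV 4.12 (cv2) and the standard library are available. Lean on these libraries where they do the work, as an engineer would, in place of code of your own. Each camera call takes 0.05 s, during which the arm holds its last target. There are 200 camera calls.

## Working session

There is one attempt and no reset: what is moved stays moved. The work goes in short steps, each a Python script; the robot and the scene stay as the last script left them, time stands still between calls to the robot, and variables do not carry over. Pictures are saved under pics/ and viewed, at most 10 in all, crops included, and the job is handed in when it is done.

```bash
ls; mkdir -p pics; python3 - <<'E'
from plant import bot
import cv2, numpy as np
np.set_printoptions(precision=4,suppress=True)
for n in ("scene","top"):
    cv2.imwrite(f"pics/{n}0.png",bot.camera(n)[:,:,::-1])
for n in ("scene","top","wrist"): print(n,bot.get_calibration(n))
s=bot.read_state();print(s)
E
```

```text
pics
scene {'fx': 371.67478864222363, 'fy': 371.67478864222363, 'cx': 320.07532088686037, 'cy': 201.88975944803087, 'view': array([[    0.5535,     0.8328,     0.0063,  -359.264 ],
       [   -0.7169,     0.4725,     0.5126,   336.832 ],
       [    0.4239,    -0.2883,     0.8586, -1276.881 ],
       [    0.    ,     0.    ,     0.    ,     1.    ]])}
top {'fx': 433.6992780877715, 'fy': 433.6992780877715, 'cx': 317.10901996352885, 'cy': 198.56887306365186, 'view': array([[   -0.0161,    -0.9996,     0.0228,    42.6593],
       [    0.9893,    -0.0127,     0.1454,  -553.9278],
       [   -0.145 ,     0.0249,     0.9891, -1310.9125],
       [    0.    ,     0.    ,     0.    ,     1.    ]])}
wrist {'fx': 311.7139095673582, 'fy': 311.7139095673582, 'cx': 317.763124578303, 'cy': 199.62810001232708, 'T_tool_cam': array([[   0.0008,    0.9636,    0.2672,   72.6168],
       [   1.    ,   -0.0005,   -0.0012,    0.1563],
       [  -0.001 ,    0.2672,   -0.9636, -156.8322],
       [   0.    ,    0.    ,    0.    ,    1.    ]])}
{'t': 0.1, 'joint_pos': array([ 1.5431,  0.3593,  0.0112, -0.0003, -1.2241, -0.2881]), 'qvel': array([-0.0002, -0.0002,  0.0007,  0.001 ,  0.    , -0.0012]), 'tau': array([ -0.0017, -58.4165,  29.3751,   7.0155,   0.0102,  -0.0001]), 'tcp_pos': array([209.5283, 641.2099, 225.7105]), 'eef_rot': array([ 0.9875, -0.1573, -0.0001,  0.0007]), 'contact_force': array([ 0.0118, -0.4763, -0.0211]), 'moment': array([ 0.0098,  0.0123, -0.0348]), 'finger_force': 0.0, 'width': 87.86022591815377}
```

View pics/top0.png

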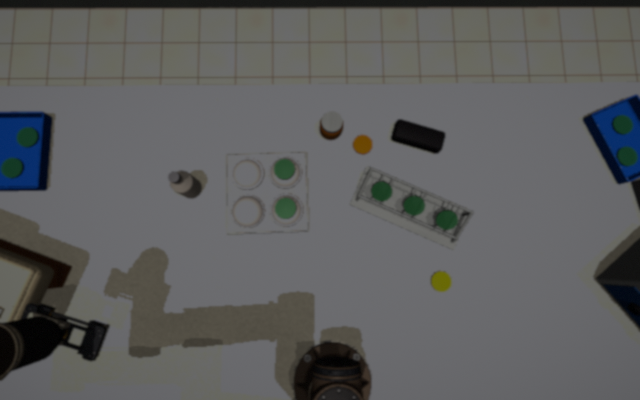

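View pics/scene0.png

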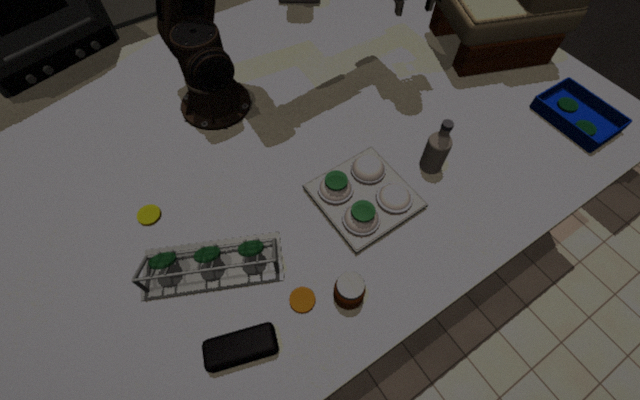

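Top view: rack blanks are at (381,190), (413,204) and (446,218). Carrier blanks are at (285,169) and (286,208), bare formers at (248,174) and (247,211). Look-alikes are the orange disc (362,144), the yellow disc (440,281) and the green discs in blue trays at (27,136), (12,167), (622,125) and (627,156). I choose the three green ones in the rack.

```bash
cat > h.py <<'E'
from plant import bot
import cv2, numpy as np
from scipy.spatial.transform import Rotation as R
np.set_printoptions(precision=2,suppress=True)
def ray(n,uv,st=None):
    c=bot.get_calibration(n)
    d=np.array([(uv[0]-c["cx"])/c["fx"],-(uv[1]-c["cy"])/c["fy"],-1.])
    if n=="wrist":
        T=np.eye(4);T[:3,:3]=R.from_quat(st["eef_rot"]).as_matrix();T[:3,3]=st["tcp_pos"]
        M=T@c["T_tool_cam"]
    else: M=np.linalg.inv(c["view"])
    return M[:3,3],M[:3,:3]@d
def onz(n,uv,z,st=None):
    o,d=ray(n,uv,st);return o+d*(z-o[2])/d[2]
def cross(rays):
    A=0;b=0
    for o,d in rays:
        d=d/np.linalg.norm(d);P=np.eye(3)-np.outer(d,d);A=A+P;b=b+P@o
    return np.linalg.solve(A,b)
def greens(img,amin=40):
    h=cv2.cvtColor(img,cv2.COLOR_RGB2HSV)
    m=cv2.inRange(h,(50,90,25),(90,255,255))
    n,_,s,c=cv2.connectedComponentsWithStats(m)
    return [(c[i],s[i]) for i in range(1,n) if s[i][4]>amin]
def down(yaw): # tool z down, tool y at world angle yaw
    y=np.array([np.cos(yaw),np.sin(yaw),0]);z=np.array([0,0,-1.])
    return R.from_matrix(np.c_[np.cross(y,z),y,z])
E
python3 - <<'E'
from h import *
for n in("top","scene"):
    im=cv2.imread(f"pics/{n}0.png")[:,:,::-1].copy()
    for c,s in greens(im): print(n,c,s, onz(n,c,72))
for uv in [(226,153),(307,152),(309,233),(227,235)]: print("carrier",onz("top",uv,22))
for uv in [(330,125),(181,183),(418,136)]: print("byst",onz("top",uv,50))
E
```

```text
top [622.11 124.25] [613 116  19  18 266] [ 775.61 -935.86   72.  ]
top [ 27.28 136.66] [ 18 128  20  19 294] [752.42 918.62  72.  ]
top [626.74 155.88] [618 147  19  19 272] [ 672.7  -938.28   72.  ]
top [ 11.72 167.47] [  2 159  21  18 302] [656.62 957.28  72.  ]
top [283.97 168.67] [275 160  19  19 274] [643.73 135.57  72.  ]
top [381.07 190.84] [372 182  19  19 279] [ 571.18 -160.62   72.  ]
top [413.4  205.01] [404 196  20  19 282] [ 526.18 -257.89   72.  ]
top [285.17 207.58] [276 199  19  18 266] [523.48 132.54  72.  ]
top [446.19 219.36] [436 211  21  18 299] [ 480.89 -355.96   72.  ]
scene [567.75 104.06] [558  98  20  14 199] [692.27 920.48  72.  ]
scene [586.53 126.64] [576 120  20  15 180] [785.55 888.53  72.  ]
scene [335.78 180.22] [325 171  22  20 330] [525.66 133.79  72.  ]
scene [362.76 210.88] [352 201  23  21 384] [645.03 137.46  72.  ]
scene [250.19 248.02] [238 241  25  16 297] [ 575.63 -160.53   72.  ]
scene [206.45 254.1 ] [194 247  26  16 302] [ 530.68 -258.01   72.  ]
scene [161.72 260.41] [149 253  27  16 324] [ 485.86 -355.84   72.  ]
carrier [707.78 322.55  22.  ]
carrier [708.41  64.15  22.  ]
carrier [448.92  61.23  22.  ]
carrier [446.44 315.74  22.  ]
byst [788.39  -9.84  50.  ]
byst [606.95 454.14  50.  ]
byst [ 749.73 -288.83   50.  ]
```

```bash
cat >> h.py <<'E'
RX=np.array([.909,-.417,0]);RX/=np.linalg.norm(RX)
RY=np.array([-RX[1],RX[0],0]);T35=np.radians(35)
N=-np.sin(T35)*RX+np.cos(T35)*np.array([0,0,1.]); U=np.cos(T35)*RX+np.sin(T35)*np.array([0,0,1.])
def pickR(s): return R.from_matrix(np.c_[np.cross(s*RY,-N),s*RY,-N])
E
python3 - <<'E'
from h import *
for P in [(573,-160,66),(528,-258,66),(483,-356,66)]:
  for s in(1,-1):
    for d in(0,150):
      print(P,s,d,bot.solve_ik(list(np.array(P)+N*d),list(pickR(s).as_quat())))
for P in [(643,255),(523,252),(583,255)]:
  for yaw in (0,.8,1.57,2.36,3.14,-.8,-1.57,-2.36):
    q=bot.solve_ik([P[0],P[1],60],list(down(yaw).as_quat())); print(P,yaw,None if q is None else np.array(q))
E
```

```text
(573, -160, 66) 1 0 None
(573, -160, 66) 1 150 None
(573, -160, 66) -1 0 None
(573, -160, 66) -1 150 None
(528, -258, 66) 1 0 None
(528, -258, 66) 1 150 None
(528, -258, 66) -1 0 None
(528, -258, 66) -1 150 None
(483, -356, 66) 1 0 None
(483, -356, 66) 1 150 None
(483, -356, 66) -1 0 None
(483, -356, 66) -1 150 None
(643, 255) 0 [ 0.66  0.52 -0.14  0.   -0.91  2.48]
(643, 255) 0.8 [ 0.66  0.52 -0.14  0.   -0.91 -3.  ]
(643, 255) 1.57 [ 0.66  0.52 -0.14  0.   -0.91 -2.23]
(643, 255) 2.36 [ 0.66  0.52 -0.14  0.   -0.91 -1.44]
(643, 255) 3.14 [ 0.66  0.52 -0.14  0.   -0.91 -0.66]
(643, 255) -0.8 [ 0.66  0.52 -0.14  0.   -0.91  1.68]
(643, 255) -1.57 [ 0.66  0.52 -0.14  0.   -0.91  0.91]
(643, 255) -2.36 [ 0.66  0.52 -0.14  0.   -0.91  0.12]
(523, 252) 0 [ 0.79  0.37 -0.4   0.   -0.8   2.36]
(523, 252) 0.8 None
(523, 252) 1.57 [ 0.79  0.37 -0.4   0.   -0.8  -2.36]
(523, 252) 2.36 [ 0.79  0.37 -0.4   0.   -0.8  -1.57]
(523, 252) 3.14 [ 0.79  0.37 -0.4   0.   -0.8  -0.79]
(523, 252) -0.8 [ 0.79  0.37 -0.4   0.   -0.8   1.56]
(523, 252) -1.57 [ 0.79  0.37 -0.4   0.   -0.8   0.79]
(523, 252) -2.36 [ 0.79  0.37 -0.4   0.   -0.8  -0.  ]
(583, 255) 0 [ 0.72  0.44 -0.28  0.   -0.85  2.42]
(583, 255) 0.8 None
(583, 255) 1.57 [ 0.72  0.44 -0.28  0.   -0.85 -2.29]
(583, 255) 2.36 [ 0.72  0.44 -0.28  0.   -0.85 -1.5 ]
(583, 255) 3.14 [ 0.72  0.44 -0.28  0.   -0.85 -0.72]
(583, 255) -0.8 [ 0.72  0.44 -0.28  0.   -0.85  1.62]
(583, 255) -1.57 [ 0.72  0.44 -0.28  0.   -0.85  0.85]
(583, 255) -2.36 [ 0.72  0.44 -0.28  0.   -0.85  0.06]
```

```bash
python3 - <<'E'
from h import *
q=down(np.arctan2(RY[1],RY[0])+np.pi).as_quat()
bot.move_ptp([540,-200,260],list(q))
s=bot.read_state();print(s['tcp_pos'],s['joint_pos'],s['t'])
im=bot.camera("wrist");cv2.imwrite("pics/w_rack.png",im[:,:,::-1])
for c,st in greens(im): print(c,st,onz("wrist",c,68,s))
E
```

```text
[ 540.29 -199.41  259.92] [-0.01  0.18 -0.16 -0.   -1.23  1.16] 3.2667
[274.9  166.47] [ 247  144   57   45 2010] [ 573.6  -162.02   68.  ]
[369.2  166.82] [ 343  145   56   44 1862] [ 529.03 -258.6    68.  ]
[465.77 167.35] [ 437  145   60   45 1945] [ 483.15 -357.56   68.  ]
[ 17.08 213.13] [   0  193   44   43 1317] [649.99 138.06  68.  ]
```

View pics/w_rack.png

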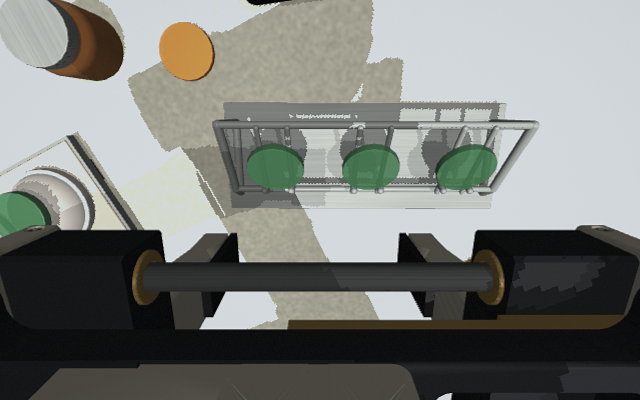

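The pegs are at the lower image edge (robot side, row 190) and the high bar is at row 122, so the rack rises away from the robot. The blanks are at (275,166), (369,167) and (466,167). The orange disc (187,50) is outside the rack. A full 35° tool tilt isn't reachable, so I'll scan how to split the tilt between picking and placing.

```bash
cat >> h.py <<'E'
def tilt(ydir,phi): # tool y = ydir (horizontal); tool z leans from down by phi(deg) towards +tool x
    y=np.array([ydir[0],ydir[1],0.]);y/=np.linalg.norm(y);x0=np.cross(y,[0,0,-1.])
    p=np.radians(phi);z=np.array([0,0,-1.])*np.cos(p)+x0*np.sin(p)
    return R.from_matrix(np.c_[np.cross(y,z),y,z])
E
python3 - <<'E'
from h import *
for P in [(573,-161,60),(528,-258,60)]:
  for s in(1,-1):
    ok=[]
    for phi in range(-40,41,5):
      Rm=tilt(s*RY,phi); z=Rm.as_matrix()[:,2]
      if all(bot.solve_ik(list(np.array(P)-z*d),list(Rm.as_quat())) is not None for d in(0,80)): ok.append(phi)
    print(P,s,ok)
for P in [(648,257,75),(525,255,75)]:
  for yaw in range(-180,180,15):
    ok=[]
    for phi in range(-40,41,5):
      Rm=tilt([np.cos(np.radians(yaw)),np.sin(np.radians(yaw))],phi);z=Rm.as_matrix()[:,2]
      if all(bot.solve_ik(list(np.array(P)-z*d),list(Rm.as_quat())) is not None for d in(0,80)): ok.append(phi)
    print(P,yaw,ok)
E
```

```text
(573, -161, 60) 1 [-20, -15, -10, -5, 0, 5, 10, 15, 20, 25, 30, 35, 40]
(573, -161, 60) -1 [-40, -35, -30, -25, -20, -15, -10, -5, 0, 5, 10, 15, 20]
(528, -258, 60) 1 [-15, -10, -5, 0, 5, 10, 15, 20, 25, 30, 35, 40]
(528, -258, 60) -1 [-40, -35, -30, -25, -20, -15, -10, -5, 0, 5, 10, 15]
(648, 257, 75) -180 [-40, -35, -30, -25, -20, -15, -10, -5, 0, 5, 10, 15, 20, 25, 30, 35, 40]
(648, 257, 75) -165 [-40, -35, -30, -25, -20, -15, -10, -5, 0, 5, 10, 15, 20, 25, 30, 35, 40]
(648, 257, 75) -150 [-40, -35, -30, -25, -20, -15, -10, -5, 0, 5, 10, 15, 20, 25, 30, 35, 40]
(648, 257, 75) -135 [-40, -35, -30, -25, -20, -15, -10, -5, 0, 5, 10, 15, 20, 25, 30, 35, 40]
(648, 257, 75) -120 [-40, -35, -30, -25, -20, -15, -10, -5, 0, 5, 10, 15, 20, 25, 30, 35, 40]
(648, 257, 75) -105 [-40, -35, -30, -25, -20, -15, -10, -5, 0, 5, 10, 15, 20, 25, 30]
(648, 257, 75) -90 [-40, -35, -30, -25, -20, -15, -10, -5, 0, 5, 10, 15, 20, 25]
(648, 257, 75) -75 [-40, -35, -30, -25, -20, -15, -10, -5, 0, 5, 10, 15, 20]
(648, 257, 75) -60 [-40, -35, -30, -25, -20, -15, -10, -5, 0, 5, 10, 15, 20, 25]
(648, 257, 75) -
[... 2597 characters left out ...]
-15, -10, -5, 5, 10, 15, 20, 25, 30, 35, 40]
(525, 255, 75) 60 [-40, -35, -30, -25, -20, -15, -5, 0, 5, 10, 15, 20, 25, 30, 35, 40]
(525, 255, 75) 75 [-25, -20, -10, -5, 0, 5, 10, 15, 20, 25, 30, 35, 40]
(525, 255, 75) 90 [-20, -15, -10, -5, 0, 5, 10, 15, 20, 25, 30, 35, 40]
(525, 255, 75) 105 [-20, -15, -10, -5, 0, 5, 10, 15, 20, 25, 30, 35, 40]
(525, 255, 75) 120 [-20, -15, -10, -5, 0, 5, 10, 15, 20, 25, 30, 35, 40]
(525, 255, 75) 135 [-40, -35, -30, -25, -20, -15, -10, -5, 0, 5, 10, 15, 20, 25, 30, 35, 40]
(525, 255, 75) 150 [-40, -35, -30, -25, -20, -15, -10, -5, 0, 5, 10, 15, 20, 25, 30, 35, 40]
(525, 255, 75) 165 [-40, -35, -30, -25, -20, -15, -10, -5, 0, 5, 10, 15, 20, 25, 30, 35, 40]
```

```bash
python3 - <<'E'
from h import *
q=tilt([0,-1],0).as_quat()
bot.move_ptp([575,225,240],list(q))
s=bot.read_state();print(s['tcp_pos'],s['joint_pos'],s['t'])
im=bot.camera("wrist");cv2.imwrite("pics/w_car.png",im[:,:,::-1])
np.save("car_state.npy",np.r_[s['tcp_pos'],s['eef_rot']])
for c,st in greens(im): print(c,st,onz("wrist",c,70,s))
E
```

```text
[575.21 224.1  240.12] [ 0.69  0.26 -0.1   0.   -1.21  0.88] 4.8917
[635.94 190.62] [630 179  10  25 143] [ 566.84 -120.73   70.  ]
```

View pics/w_car.png

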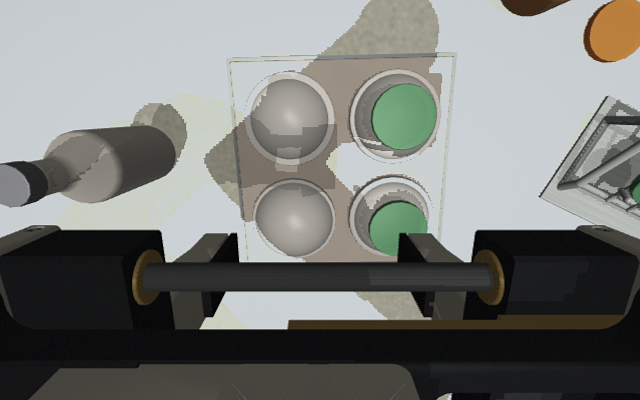

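The bare formers are at (289,118) and (293,217). The loaded ones are at right, (404,116) and (398,228). The plate's far corners are (229,60) and (455,53).

```bash
cat > foot.py <<'E'
from h import *
from scipy.optimize import least_squares
def project(P,st):
    c=bot.get_calibration("wrist");T=np.eye(4);T[:3,:3]=R.from_quat(st["eef_rot"]).as_matrix();T[:3,3]=st["tcp_pos"]
    p=(np.linalg.inv(T@c["T_tool_cam"])@np.r_[P,1])[:3]
    return np.array([c["cx"]+c["fx"]*p[0]/-p[2],c["cy"]-c["fy"]*p[1]/-p[2]])
def foot(im,st,c0,z=34,maxrow=228):
    g=cv2.GaussianBlur(cv2.cvtColor(im,cv2.COLOR_RGB2GRAY).astype(np.float32),(3,3),0)
    c=np.array(c0,float)
    pts=[]
    for a in np.radians(np.arange(0,360,4)):
        rs=np.arange(45,60,.25)
        uv=np.array([project([c[0]+r*np.cos(a),c[1]+r*np.sin(a),z],st) for r in rs],np.float32)
        if uv[:,1].max()>maxrow: continue
        v=cv2.remap(g,uv[:,0].reshape(1,-1),uv[:,1].reshape(1,-1),cv2.INTER_LINEAR)[0]
        d=np.abs(np.convolve(v,[1,1,1,0,-1,-1,-1],'same'));d[:3]=d[-3:]=0
        k=np.where(d>0.5*d.max())[0][-1]   # outermost strong edge
        if d.max()<12: continue
        k=max(range(max(k-6,0),k+1),key=lambda i:d[i])
        pts.append(c[:2]+rs[k]*np.array([np.cos(a),np.sin(a)]))
    pts=np.array(pts)
    f=least_squares(lambda p:np.hypot(*(pts-p[:2]).T)-p[2],[c[0],c[1],52],loss='soft_l1',f_scale=1.)
    return f.x,len(pts),np.median(np.abs(f.fun))
E
python3 - <<'E'
from foot import *
v=np.load("car_state.npy");st=dict(tcp_pos=v[:3],eef_rot=v[3:])
im=cv2.imread("pics/w_car.png")[:,:,::-1].copy()
for uv in [(289.5,118),(293,217),(397,116),(391,215)]:
    c=onz("wrist",uv,34,st)[:2]; 
    for i in range(2):
        f=foot(im,st,c); c=f[0][:2]
    print(uv,f)
for uv in [(229,60),(455,53),(246,262),(440,262)]: print(onz("wrist",uv,22,st))
h=cv2.cvtColor(im,cv2.COLOR_RGB2HSV);m=cv2.inRange(h,(50,60,25),(90,255,255));
n,_,s,cc=cv2.connectedComponentsWithStats(m)
for i in range(1,n):
    if s[i][4]>100: print(s[i],cc[i],onz("wrist",cc[i],70,st))
E
```

```text
Traceback (most recent call last):
  File "foot.py", line 13, in foot
    uv=np.array([project([c[0]+r*np.cos(a),c[1]+r*np.sin(a),z],st) for r in rs],np.float32)
                 ~~~~~~~^^^^^^^^^^^^^^^^^^^^^^^^^^^^^^^^^^^^^^^^^^
  File "foot.py", line 4, in project
    c=bot.get_calibration("wrist");T=np.eye(4);T[:3,:3]=R.from_quat(st["eef_rot"]).as_matrix();T[:3,3]=st["tcp_pos"]
ValueError: time passes only in moves, steps and waits
```

```bash
sed -i 's/    c=bot.get_calibration("wrist");T=/    c=CW;T=/; s/^def project/CW=bot.get_calibration("wrist")\ndef project/' foot.py
cat > /tmp/a.py <<'E'
from foot import *
v=np.load("car_state.npy");st=dict(tcp_pos=v[:3],eef_rot=v[3:])
im=cv2.imread("pics/w_car.png")[:,:,::-1].copy()
for uv in [(289.5,118),(293,217),(397,116),(391,215)]:
    c=onz("wrist",uv,34,st)[:2]; 
    for i in range(2):
        f=foot(im,st,c); c=f[0][:2]
    print(uv,f)
for uv in [(229,60),(455,53),(246,262),(440,262)]: print(onz("wrist",uv,22,st))
h=cv2.cvtColor(im,cv2.COLOR_RGB2HSV);m=cv2.inRange(h,(50,60,25),(90,255,255));
n,_,s,cc=cv2.connectedComponentsWithStats(m)
for i in range(1,n):
    if s[i][4]>100: print(s[i],cc[i],onz("wrist",cc[i],70,st))
E
PYTHONPATH=. python3 /tmp/a.py
```

```text
Traceback (most recent call last):
  File "foot.py", line 1, in <module>
    from h import *
  File "h.py", line 1, in <module>
    from plant import bot
ModuleNotFoundError: No module named 'plant'
```

```bash
python3 - < /tmp/a.py
```

```text
(289.5, 118) (array([641.15, 256.07,  51.14]), 89, np.float64(0.40351952418773607))
(293, 217) (array([526.89, 252.98,  48.98]), 53, np.float64(0.9117965042527132))
(397, 116) (array([645.22, 137.36,  49.27]), 90, np.float64(1.0532755759051042))
(391, 215) (array([528.9 , 136.27,  49.58]), 53, np.float64(1.1242567267658927))
[704.57 321.75  22.  ]
[711.67  71.61  22.  ]
[458.2  318.15  22.  ]
[457.93  61.65  22.  ]
[ 372   84   64   66 3346] [403.59 116.48] [644.41 136.29  70.  ]
[629 175  11  29 200] [635.48 189.35] [ 568.25 -119.85   70.  ]
[ 369  201   58   55 2064] [394.85 225.04] [527.54 137.47  70.  ]
```

```bash
cat >> h.py <<'E'
A_OFF=10.
RP=tilt(-RY,15); RL=tilt([0,-1],-20)
def go(P,Rm,back,v=None):
    z=Rm.as_matrix()[:,2]; p=list(np.array(P)+z*(A_OFF-back)); q=list(Rm.as_quat())
    bot.move_ptp(p,q) if v is None else bot.line_to(p,velocity=v,ori=q)
E
python3 - <<'E'
from h import *
q=down(np.arctan2(RY[1],RY[0])+np.pi).as_quat()
sw=dict(tcp_pos=np.array([540.29,-199.41,259.92]),eef_rot=q)
for t,s,w in [((381.07,190.84),(250.19,248.02),(274.9,166.47)),((413.4,205.01),(206.45,254.1),(369.2,166.82)),((446.19,219.36),(161.72,260.41),(465.77,167.35))]:
    print(cross([ray("top",t),ray("scene",s),ray("wrist",w,sw)]),cross([ray("top",t),ray("scene",s)]),onz("wrist",w,66.1,sw),onz("top",t,66.1),onz("scene",s,66.1))
for P in [(573,-161,66),(528,-259,66)]:
    for b in(0,30,90): print(bot.solve_ik(list(np.array(P)+RP.as_matrix()[:,2]*(A_OFF-b)),list(RP.as_quat())) is not None,end=' ')
go((573,-161,66),RP,90)
s=bot.read_state();im=bot.camera("wrist");cv2.imwrite("pics/w_pre.png",im[:,:,::-1])
print(s['tcp_pos'],s['t'])
for c,t in greens(im):print(c,t,onz("wrist",c,66.1,s))
E
```

```text
[ 572.62 -161.16   65.51] [ 572.45 -160.84   66.08] [ 573.11 -161.85   66.1 ] [ 572.14 -161.65   66.1 ] [ 572.82 -160.05   66.1 ]
[ 527.47 -258.89   65.62] [ 527.16 -258.82   65.81] [ 528.21 -258.93   66.1 ] [ 526.94 -259.38   66.1 ] [ 527.58 -258.21   66.1 ]
[ 481.81 -357.77   65.68] [ 481.68 -357.49   65.24] [ 481.97 -358.42   66.1 ] [ 481.45 -357.88   66.1 ] [ 482.45 -356.72   66.1 ]
True True True True True True [ 555.22 -151.83  143.88] 6.3833
[319.15 208.36] [ 279  174   81   69 4404] [ 573.05 -161.53   66.1 ]
[452.78 207.96] [ 414  175   85   68 3570] [ 529.17 -258.39   66.1 ]
[586.85 202.66] [ 546  175   94   55 2566] [ 488.69 -357.2    66.1 ]
[629.52 214.02] [615 198  25  32 163] [ 466.32 -384.41   66.1 ]
```

View pics/w_pre.png

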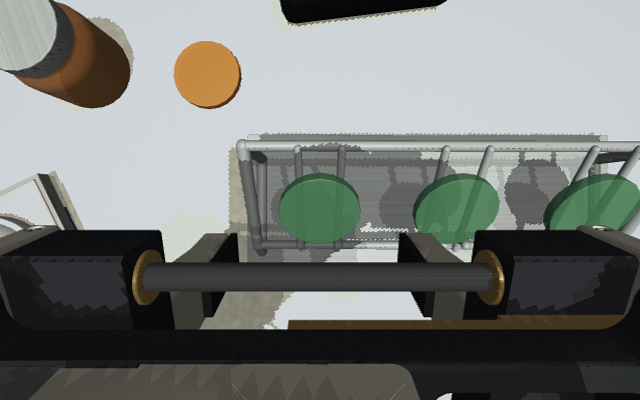

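The close view shows the green blank at (319,208) in its berth, midway between the fingers, so the choice is confirmed. Three views agree at (572.9,-161.4,66).

```bash
python3 - <<'E'
from h import *
C=np.array([572.9,-161.4,66])
def rep(l):
    s=bot.read_state();print(l,s['t'],s['tcp_pos'],s['width'],s['finger_force'],s['contact_force'])
go(C,RP,20,150);go(C,RP,0,50);rep("at")
bot.move_gripper(55,force=20);rep("grip")
p=bot.read_state()['tcp_pos']
bot.line_to(list(p+N*30+[0,0,0]),velocity=60);bot.line_to(list(p+N*30+[0,0,90]),velocity=150);rep("lift")
s=bot.read_state();im=bot.camera("wrist");cv2.imwrite("pics/w_held.png",im[:,:,::-1])
for c,t in greens(im):print(c,t)
E
```

```text
at 7.6 [ 575.41 -163.16   58.5 ] 87.82721770464941 15.081310272216797 [-16.06   1.11  27.83]
grip 8.1167 [ 575.34 -162.47   56.25] 64.26232299263997 20.00063806772232 [-2.23  1.54  4.72]
lift 9.5167 [ 558.94 -155.39  169.7 ] 64.25594606768665 19.999899566173553 [-0.21 -0.7  -1.1 ]
[435.78 210.48] [ 403  182   76   62 2640]
[561.97 210.54] [ 525  182   82   61 2336]
[311.74 236.8 ] [ 254  207  128   55 4772]
[318.47 300.56] [273 292  90  14 190]
```

View pics/w_held.png

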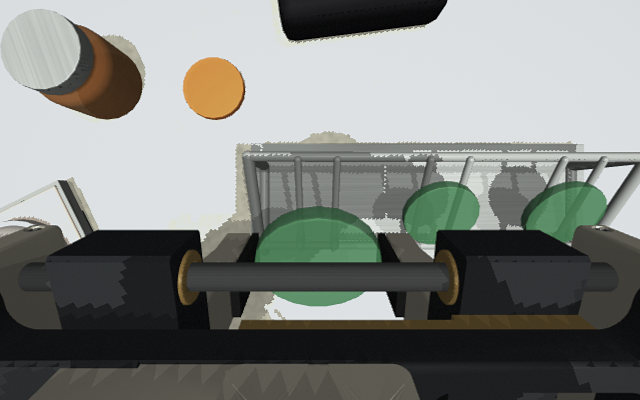

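The blank is held between the pads. Its rim spans columns 255–382 and rows about 207 (far) to 306 (near), partly behind the cross bar. Two other blanks remain in the rack at (436,210) and (562,210). I'll check its offset and tilt in the tool against the nominal grasp.

```bash
python3 - <<'E'
from foot import *
im=cv2.imread("pics/w_held.png")[:,:,::-1].copy()
h=cv2.cvtColor(im,cv2.COLOR_RGB2HSV)
for c in (310,318,326): print(c,[r for r in range(195,312) if (h[r,c,0]>50)&(h[r,c,0]<90)&(h[r,c,1]>70)][::1][:2],[r for r in range(291,316) if (h[r,c,0]>50)&(h[r,c,0]<90)&(h[r,c,1]>70)][-2:], im[[204,205,206,207,208,209,214,216,218,220],c,1])
st=dict(tcp_pos=np.zeros(3),eef_rot=[0,0,0,1])
for x in(-3,0,3):
  for d in (10,20,30):
    t=np.radians(d) # disc frame in tool coords: tool leans phi=d less than normal
    n=np.array([-np.sin(t),0,-np.cos(t)]);u=np.array([np.cos(t),0,-np.sin(t)])
    c=np.array([x,0,-10.])
    print(x,d,[project(c+a*32.5*u+b*5*n,st)[1].round(1) for a,b in((1,1),(1,-1),(-1,1),(-1,-1))])
E
```

```text
310 [208, 209] [304, 305] [130 133 140  87  89  90  92  93 105 145]
318 [207, 208] [304, 305] [105 110  86  86  87  89  93  95 134 135]
326 [208, 209] [304, 305] [131 133 139  98  88  91  97  97 109 145]
-3 10 [np.float64(213.1), np.float64(203.4), np.float64(317.8), np.float64(304.4)]
-3 20 [np.float64(221.6), np.float64(208.1), np.float64(310.5), np.float64(295.8)]
-3 30 [np.float64(232.3), np.float64(215.0), np.float64(302.3), np.float64(286.7)]
0 10 [np.float64(206.8), np.float64(197.5), np.float64(313.1), np.float64(299.9)]
0 20 [np.float64(215.2), np.float64(202.0), np.float64(305.9), np.float64(291.3)]
0 30 [np.float64(225.8), np.float64(208.7), np.float64(297.8), np.float64(282.2)]
3 10 [np.float64(200.5), np.float64(191.5), np.float64(308.3), np.float64(295.3)]
3 20 [np.float64(208.7), np.float64(195.8), np.float64(301.2), np.float64(286.8)]
3 30 [np.float64(219.2), np.float64(202.3), np.float64(293.2), np.float64(277.8)]
```

```bash
cat >> h.py <<'E'
def place(F,log=True):
    C=np.array([F[0],F[1],79.])
    z=RL.as_matrix()[:,2];q=list(RL.as_quat())
    pos=lambda C:np.array(C)+z*A_OFF
    bot.move_ptp(list(pos(C)+[0,0,60]),q)
    bot.line_to(list(pos(C)),velocity=60);bot.pause(.15)
    s=bot.read_state();e=s['tcp_pos']-pos(C);print("err",e,s['t'],(R.from_quat(s['eef_rot'])*RL.inv()).as_rotvec())
    C0=C-[e[0],e[1],0]
    bot.line_to(list(pos(C0)),velocity=20);bot.pause(.1)
    f0=np.mean([ (bot.pause(.02),bot.read_state()['contact_force'])[1] for _ in range(4)],0)
    d=0
    while d<16:
        d+=.4; bot.line_to(list(pos(C0-[0,0,d])),velocity=12)
        s=bot.read_state();f=s['contact_force']-f0
        if f[2]>1.5: break
    print("contact d",d,"f",f,"t",s['t'],"midz",s['tcp_pos'][2]-z[2]*A_OFF, s['tcp_pos']-z*A_OFF)
    return f[2]>1.5
def release():
    bot.move_gripper(86,force=20);s=bot.read_state();print("open",s['t'],s['contact_force'],s['width'])
    p=s['tcp_pos'];zt=R.from_quat(s['eef_rot']).as_matrix()[:,2]
    bot.line_to(list(p-zt*40),velocity=80)
E
python3 - <<'E'
from h import *
if place((641.2,256.2)):
    im=bot.camera("scene");cv2.imwrite("pics/sc1.png",cv2.resize(im[100:300,250:500,::-1],None,fx=3,fy=3))
else: print("no contact")
E
```

```text
err [0.24 0.15 0.53] 12.4167 [ 0. -0.  0.]
contact d 14.800000000000008 f [-0.16  1.16  2.52] t 22.0833 midz 64.44896112622295 [641.02 256.07  64.45]
```

View pics/sc1.png

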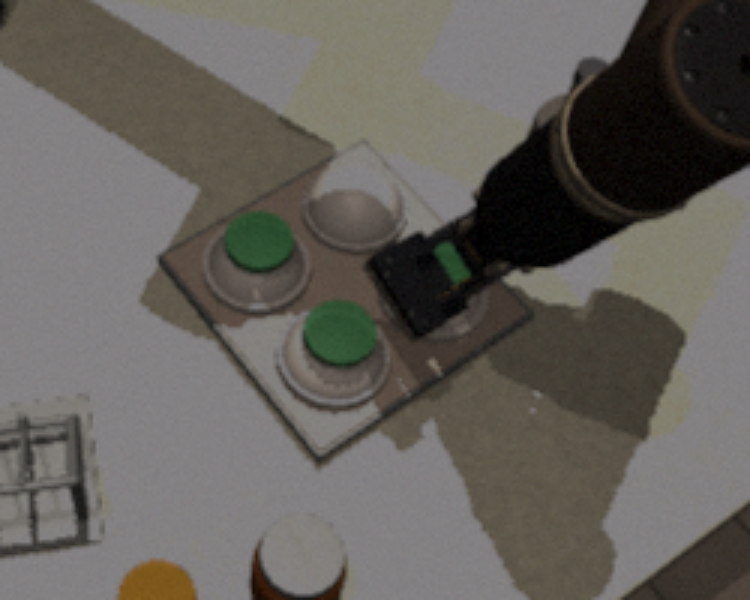

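The held blank (crop (450,260)) sits over the bare former with light contact. Releasing it and looking.

```bash
python3 - <<'E'
from foot import *
release()
bot.move_ptp([515,235,220],list(tilt([0,-1],0).as_quat()))
s=bot.read_state();im=bot.camera("wrist");cv2.imwrite("pics/w_car2.png",im[:,:,::-1])
print(s['tcp_pos'],s['t'])
for c,t in greens(im,300):print(c,t,onz("wrist",c,66,s))
for c in [(641.2,256.2),(521.3,252.9)]:
    for i in range(2):
        f=foot(im,s,c); c=f[0][:2]
    print(f)
E
```

```text
open 22.7583 [-0.17  0.15  0.53] 85.90322631168215
[514.47 235.14 220.6 ] 24.2
(array([642.34, 257.22,  52.49]), 81, np.float64(0.5965377587101415))
(array([523.57, 252.95,  49.89]), 90, np.float64(1.03178838536925))
```

View pics/w_car2.png

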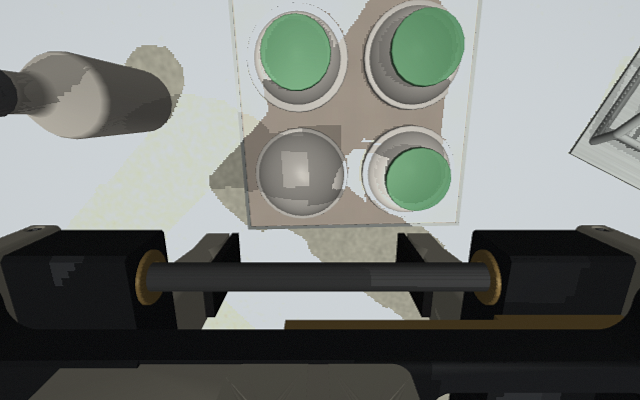

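The blank lies on its former at (295,51) and looks level. The remaining bare former is at (302,171), and the carrier's near corners are (249,228) and (459,224).

```bash
python3 - <<'E'
from foot import *
im=cv2.imread("pics/w_car2.png")[:,:,::-1].copy();s=dict(tcp_pos=np.array([514.47,235.14,220.6]),eef_rot=tilt([0,-1],0).as_quat())
h=cv2.cvtColor(im,cv2.COLOR_RGB2HSV);m=cv2.inRange(h,(50,60,25),(90,255,255))
n,_,st,cc=cv2.connectedComponentsWithStats(m)
for i in range(1,n):
    if st[i][4]>500: print(st[i],cc[i],[onz("wrist",cc[i],z,s)[:2] for z in(65,70,75)])
for uv in [(249,228),(459,224)]: print(onz("wrist",uv,22,s))
for z in (22,34): print(onz("wrist",(303,171.5),z,s))
E
```

```text
[ 390    8   74   79 4535] [426.95  46.75] [array([645.63, 134.5 ]), array([644.69, 136.1 ]), array([643.75, 137.71])]
[ 261   14   70   77 4229] [295.24  51.78] [array([641.28, 255.2 ]), array([640.41, 254.87]), array([639.54, 254.55])]
[ 386  148   65   63 3206] [417.75 178.51] [array([522.69, 132.28]), array([523.72, 133.92]), array([524.75, 135.56])]
[452.55 317.76  22.  ]
[457.78  63.35  22.  ]
[522.02 251.39  22.  ]
[524.21 250.84  34.  ]
```

```bash
python3 - <<'E'
from h import *
C=np.array([527.8,-259.,66])
def rep(l):
    s=bot.read_state();print(l,s['t'],s['tcp_pos'],s['width'],s['finger_force'],s['contact_force']);return s
bot.line_to([515,235,260],velocity=150)
go(C,RP,90);go(C,RP,25,150)
s=rep("pre")
z=RP.as_matrix()[:,2];e=s['tcp_pos']-(C+z*(A_OFF-25));print("err",e)
go(C-e,RP,0,50);rep("at")
bot.move_gripper(55,force=20);s=rep("grip");print(s['tcp_pos']-C-z*A_OFF)
if s['width']>60:
    p=s['tcp_pos']
    bot.line_to(list(p+N*30),velocity=60);bot.line_to(list(p+N*30+[0,0,90]),velocity=150);rep("lift")
    if place((522.3,252.8)): release(); rep("released")
E
```

```text
pre 27.0583 [ 524.65 -257.06   80.71] 85.76326133623273 0.0 [ 0.16 -0.26  0.95]
err [0.38 0.32 0.22]
at 27.7083 [ 529.65 -260.48   55.87] 85.77330955654149 0.0 [0.8  0.61 0.18]
grip 28.2083 [ 529.89 -260.38   56.35] 64.08323569787743 20.000074803829193 [-1.24 -0.01  0.85]
[-0.26 -0.3   0.01]
lift 29.6083 [ 513.53 -253.1   169.77] 64.51552734490355 19.999888837337494 [ 0.41 -0.22 -1.12]
err [0.26 0.14 0.45] 32.7417 [ 0. -0. -0.]
contact d 5.6000000000000005 f [0.29 0.47 1.55] t 36.6583 midz 73.55412059373997 [522.09 252.66  73.55]
open 37.2833 [ 0.22 -0.17  0.34] 85.89843417672225
released 37.9333 [532.11 252.62 101.54] 86.06502776005377 0.0 [0.4  0.01 0.09]
```

```bash
python3 - <<'E'
from h import *
bot.move_ptp([490,225,260],list(tilt([0,-1],0).as_quat()))
s=bot.read_state();im=bot.camera("wrist");cv2.imwrite("pics/w_car3.png",im[:,:,::-1])
h=cv2.cvtColor(im,cv2.COLOR_RGB2HSV);m=cv2.inRange(h,(50,60,25),(90,255,255))
n,_,st,cc=cv2.connectedComponentsWithStats(m)
for i in range(1,n):
    if st[i][4]>500: print(st[i],cc[i],[onz("wrist",cc[i],z,s)[:2] for z in(65,74)])
im=bot.camera("scene");cv2.imwrite("pics/sc2.png",cv2.resize(im[130:330,130:430,::-1],None,fx=2.6,fy=2.6))
for c,t in greens(im):print(c,t,onz("scene",c,66),onz("scene",c,74))
print(bot.read_state()['t'])
E
```

```text
[ 256    0   64   68 3448] [287.56  32.6 ] [array([640.91, 255.46]), array([638.88, 254.67])]
[ 374    0   65   64 3456] [405.61  29.36] [array([644.08, 135.22]), array([641.98, 137.5 ])]
[ 263  121   60   60 2765] [292.62 150.77] [array([520.98, 252.71]), array([522.03, 251.99])]
[ 371  120   59   59 2686] [399.61 148.83] [array([523.32, 132.66]), array([524.31, 135.01])]
[567.76 104.07] [558  98  20  14 202] [690.27 928.54  66.  ] [692.98 917.78  74.  ]
[586.56 126.61] [576 120  20  15 181] [784.16 896.54  66.  ] [786.   886.08  74.  ]
[369.51 159.92] [359 151  22  19 328] [517.97 258.32  66.  ] [522.29 253.79  74.  ]
[335.98 180.08] [325 171  23  20 337] [522.4  137.05  66.  ] [526.67 133.65  74.  ]
[396.16 190.37] [385 181  23  20 352] [641.46 255.79  66.  ] [644.62 251.29  74.  ]
[362.88 210.86] [352 201  23  21 390] [642.8  140.32  66.  ] [645.95 136.89  74.  ]
[161.74 260.34] [149 253  27  16 320] [ 482.25 -356.63   66.  ] [ 486.89 -355.44   74.  ]
38.75
```

View pics/w_car3.png

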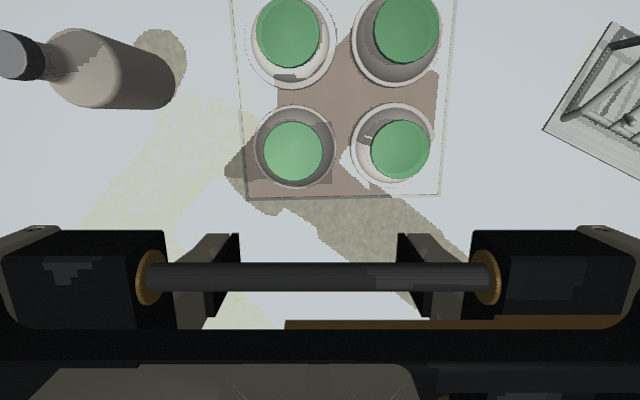

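View pics/sc2.png

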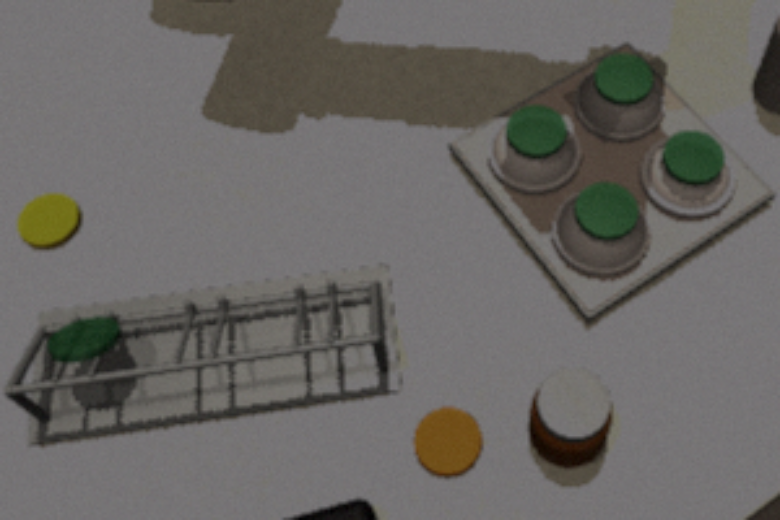

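The wrist picture shows blanks on all four formers: (288,33), (406,29), (293,151) and (400,149). The scene crop shows the third spare still in the rack at (83,340). Both placed blanks are within about 2 mm of centre, look level and are released, so I'm handing in.

```bash
python3 -c "
from plant import bot
print(bot.close_job())"
```

```text
the job is handed in; nothing more can be done
None
```

I laid both blanks on the bare formers, within about 2 mm of centre and level by eye, left the third spare in the rack, and handed the job in at about 39 s; no verdict came back.

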